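# Nudge the tube guide plate onto its locating pins

## Task

The tube guide plate of the fraction collector is lying askew on top of the dock's two locating pins. Nudge it sideways by its edges with the fingertips until its two locating holes drop over the pins and it lies flat on the deck; do not pick it up or tip it over. Leave the vials and everything else around it standing where they are.

Things in the scene. Friction and masses are not known exactly. Their poses are not given: they have to be found in the camera images.
- dock: fixed rack dock of a fraction collector: flat deck, top 20 mm above the bench, x -85 to 145, y -140 to 140 mm of its frame; beyond (x 145 to 225 mm) a white console 60 mm tall. Origin: on the bench under the centre of the plate when home; x away from the robot, y left, z up. The plate home lies flat on the deck, frames parallel, its origin 20 mm above this one
- plate: loose aluminium plate 140 (x) by 200 (y) by 8 mm, 0.26 to 0.5 kg; tube holes in its middle too small for a finger. Origin: centre of underside, z up. It starts askew on the pin tops, robot-side edge raised, far edge on the deck: 18 to 36 mm nearer the robot than home, up to 18 mm sideways, 0.1 rad turned. A few N on an edge slide it; over 18 mm past home it falls off the pins
- pin_left (a point): foot of the left (+y) steel locating pin, on the deck's top, at x -50, y +75 mm of the dock. Pin: fixed, upright, 10 mm diameter, 13 mm tall, its top 3.5 mm tapered to a flat 5 mm wide. It starts hidden under the plate; thin dark corner lines on the deck frame the plate's home outline
- pin_right (a point): foot of the right (-y) steel locating pin, on the deck's top, at x -50, y -75 mm of the dock. Pin: fixed, upright, 10 mm diameter, 13 mm tall, its top 3.5 mm tapered to a flat 5 mm wide. It starts hidden under the plate; thin dark corner lines on the deck frame the plate's home outline
- hole_left (a point): centre of the plate's left (+y) locating hole (14 mm diameter, straight through), at the underside, at x -50, y +75 mm of the plate; it belongs over the left pin
- hole_right (a point): centre of the plate's right (-y) locating hole (14 mm diameter, straight through), at the underside, at x -50, y -75 mm of the plate; it belongs over the right pin
- vial_left: small amber glass vial with black cap, 22 mm diameter, 45 mm tall, standing on the dock's deck between plate and console, left; bystander. Origin: centre of its underside
- vial_right: the same kind of vial, on the deck between plate and console, right; bystander. Origin: centre of its underside
- beaker: glass beaker, 76 mm diameter, 95 mm tall, on the bench to the left; bystander. Origin: centre of its underside
- tape_roll: brown ring of tape lying flat, 90 mm diameter, 24 mm tall, on the bench to the left; bystander. Origin: centre of its underside
- reagent: glass bottle with paper label and orange cap, 68 mm diameter, 130 mm tall, on the bench to the right; bystander. Origin: centre of its underside
- petri: open shallow clear dish, 90 mm diameter, 15 mm tall, on the bench to the right; bystander. Origin: centre of its underside
There are look-alikes about, which are no part of the job. Several things have the shape of the plate; the one meant has the colours described above.

How it is judged:
By the outcome, as a careful person would: the job done as asked, in the order asked, and still so for the second after the job is handed in, with the robot touching nothing.
It also fails if it takes over 54 s, if anything falls off the work surface, if the arm or the gripper's body presses on something with over 40 N, if the wrist force passes 120 N, or if a joint passes its speed limit or range.

## Robot

A 6-joint arm with a two-finger parallel gripper is mounted at the origin on the work surface. World frame = base frame: x ahead of the robot, y to its left, z up, the work surface at z = 0. Lengths are in m, angles in degrees, forces in N, time in s.
With the tool pointing down it reaches from about 0.35 to 0.725 m from the base axis. Payload 4.3 kg.
Tool frame: the origin (TCP) lies midway between the tips of the shut fingers; the grasp point (between the pads) lies env.pinch_z behind it (env.pinch_z is the distance from the TCP to the grasp point, in m); z points along the fingers, y is the line along which they close (so a half turn about z gives the same grasp; the last joint's range is limited). The gripper opens to 85 mm and grips with 20 to 120 N. Pads are 22 mm wide; open, the fingers measure 114 mm over their backs; the gripper's body (76 mm by 85 mm) begins 54 mm behind the grasp point. The pads swing forward as they close: fully open they stand 13 mm farther back than shut.
Start: joints at [68.852, 21.618, 4.641, 73.018, 0, 83.68], TCP at [0.147, 0.556, 0.231] pointing down, gripper open.
Joint ranges: [-156.06, 156.06], [-48.1, 94.91], [-58.44, 69.94], [-101.28, 121.22], [-78.64, 73.56], [-180, 180]. Speed limits (degrees/s): [147.25, 147.25, 180, 180, 180, 180].

## Interface

Orientations are given as a 3x3 rotation matrix whose columns are the frame's x, y, z axes.
In Python, from station import status, optics, job, env gives the robot as it stands. The module is installed in compiled form; this text tells all that it offers.
- The arm moves only by the tool jog_arm, never from a script. Its argument "increments" is a list that holds one entry, the list of rows, each a list of 7 numbers: the closure, from 0 (fully open) to 1 (shut), then the shift along the tool's x, y, z in cm, then the turn, a rotation vector about the tool's x, y, z in rad. In form: [[[gripper, dx, dy, dz, wx, wy, wz], ...]]. A call has 1 to 8 rows; each row shifts and turns the commanded pose from where the row before left it, along the tool's axes as they then stand; what a row does not reach is not made up. A row lasts 1/12 s, in which the tool goes at most 41.7 mm and 7.16 degrees, less where a joint would pass 70% of its speed; a pose out of reach is approached as far as the arm can. A call with a gripper value outside its range is refused whole. The fingers move at their own pace and stop on an object; the grip force is fixed at half the most. Time passes only in rows, so rows that do not move let the fingers close. It gives the time, the measured TCP pose, the force, the opening and the grip force at its end, in the units of the state.
- status.state(): the state, without advancing time (a new reading comes with each control period).
- optics.get_image(name): name is "side" or "top"; returns a dict with "image" (400x640x3 uint8, red, green, blue), "intrinsics" (3x3 intrinsics, pixels), "D" ([k1, k2, p1, p2, k3] as OpenCV has them; the pictures are not rectified), "view" (4x4, takes a point from world to camera coordinates). Camera axes: x right, y down, z forward; pixel columns grow to the right and rows downward; lengths in m; the calibration is good to about 2 mm. A picture is of the moment at which its call begins. There is no depth.
- job.sign_off(): hands the job in; it is judged then, once.
The state is a dict: "clock": time; "joints": joint angles; "joint_vel": joint speeds; "joint_torque": joint torques, N m; "eef_pos": TCP position; "ee_rot": TCP orientation; "wrist_force": force on the tool from outside, world axes, zero at the start; "ft_torque": the same for the moment, N m; "gripper_width": finger opening in m; "gripper_force": force on a finger pad.
Only numpy, scipy, OpenCV 4.12 (cv2) and the standard library are available. Lean on these libraries where they do the work, as an engineer would, in place of code of your own. Each camera call takes 0.05 s, during which the arm holds its last target. There are 200 camera calls.

## Working session

There is one attempt and no reset: what is moved stays moved. The work goes in short steps, Python scripts to look and compute and a tool call to move; the robot and the scene stay as the last step left them, time stands still between calls to the robot, and variables do not carry over. Pictures are saved under pics/ and viewed, at most 10 in all, crops included, and the job is handed in when it is done.

Besides the shell and the picture viewer there is one more tool, called after "Emit:" as name(argument=value, ...), one argument or row to a line, values as JSON. jog_arm: Moves the arm, as the interface text tells. Its arguments: {"type":"object","properties":{"increments":{"type":"array"}},"required":["increments"]}

```bash
mkdir -p pics
cat > h.py <<'E'
import numpy as np, cv2
from station import status, optics, job, env
def snap(n,f):
    d=optics.get_image(n); cv2.imwrite(f'pics/{f}.png',d['image'][...,::-1]); np.savez(f'{n}.npz',K=d['intrinsics'],D=d['D'],V=d['view']); return d
def ray(n,px,z):
    d=np.load(f'{n}.npz'); u=cv2.undistortPoints(np.array(px,float).reshape(-1,1,2),d['K'],np.array(d['D'],float)).reshape(-1,2)
    R=d['V'][:3,:3];t=d['V'][:3,3]; c=-R.T@t; w=np.c_[u,np.ones(len(u))]@R
    return c+w*((np.array(z)-c[2])/w[:,2])[:,None]
def proj(n,P):
    d=np.load(f'{n}.npz'); return cv2.projectPoints(np.array(P,float).reshape(-1,1,3),cv2.Rodrigues(d['V'][:3,:3])[0],d['V'][:3,3],d['K'],np.array(d['D'],float))[0].reshape(-1,2)
E
python3 - <<'E'
from h import *
snap('top','t0');snap('side','s0')
s=status.state();print(s['clock'],s['eef_pos'],s['ee_rot'],env.pinch_z)
for n in('top','side'):
    V=np.load(n+'.npz')['V'];print(-V[:3,:3].T@V[:3,3])
E
```

```text
0.1 [0.14696186 0.55530579 0.2304726 ] [[-9.66687247e-01  2.55959668e-01 -6.44296325e-04]
 [ 2.55960406e-01  9.66685807e-01 -1.67966545e-03]
 [ 1.92905503e-04 -1.78862552e-03 -9.99998382e-01]] 0.0187
[ 0.42744864 -0.01132612  1.76892912]
[ 0.32697124 -0.70916907  0.89116688]
```

View pics/t0.png

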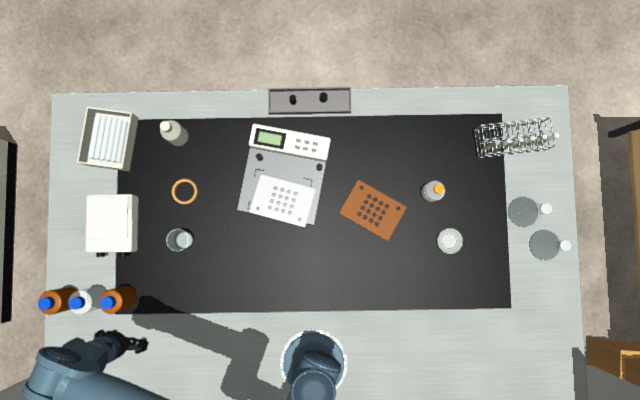

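View pics/s0.png

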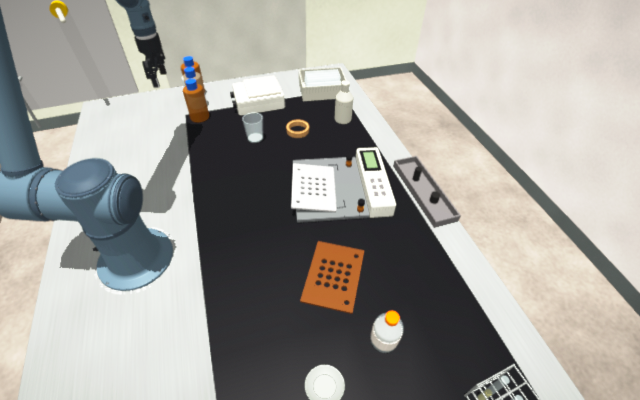

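Top view: the aluminium plate is on the dock at about (283,201). The look-alike is the orange-brown plate at (373,210), and the white box at (110,223) is only roughly plate-shaped. I choose the one on the dock. In the side view it is at (315,187). Next, one close crop to check this.

Run:
```python
from h import *
a=cv2.imread('pics/t0.png')[115:235,230:340];b=cv2.imread('pics/s0.png')[140:230,280:400]
a=cv2.resize(a,None,fx=5,fy=5,interpolation=cv2.INTER_CUBIC)[:600];cv2.imwrite('pics/c0.png',a)
b=cv2.resize(b,None,fx=6,fy=6,interpolation=cv2.INTER_CUBIC);cv2.imwrite('pics/c1.png',b)
```

```text
(no output)
```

View pics/c0.png

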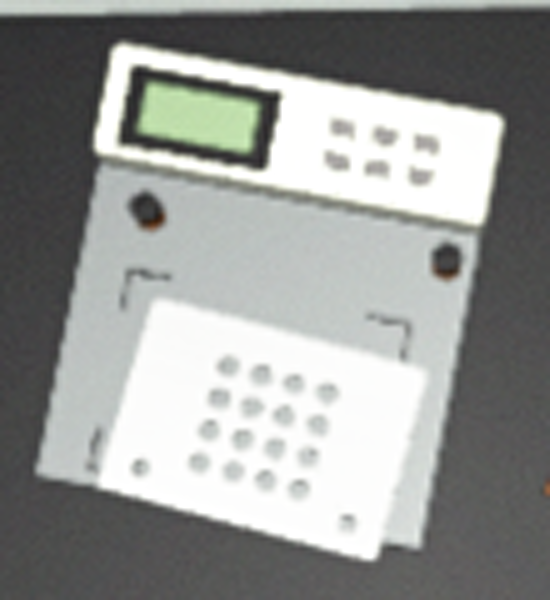

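View pics/c1.png

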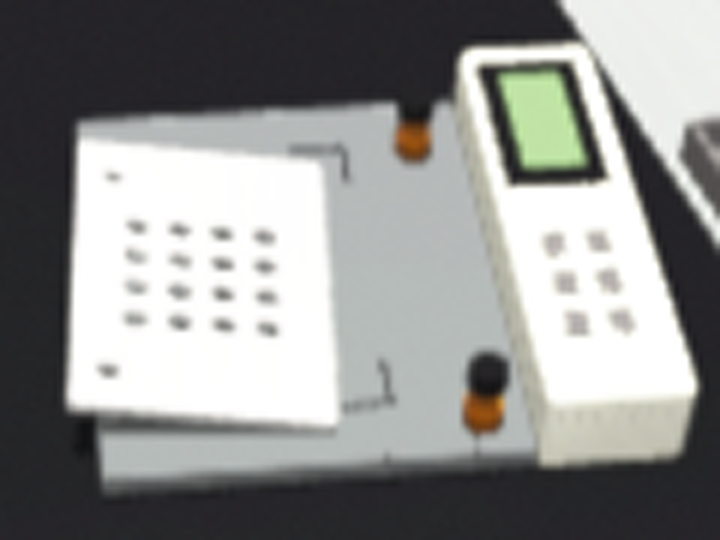

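The crops confirm the choice: white/aluminium plate on the grey deck, its near corner overhanging, with corner lines and both vials visible. Now I fit the dock and plate poses.

```bash
cat > fit.py <<'E'
from h import *
from scipy.optimize import least_squares as LS
def T(c,s): 
    c=np.array(c,float)
    return c
def top(c): return (np.array(c,float)+.5)/5-.5+[230,115]
def side(c): return (np.array(c,float)+.5)/6-.5+[280,140]
def Rz(a): return np.array([[np.cos(a),-np.sin(a),0],[np.sin(a),np.cos(a),0],[0,0,1]])
def Ry(a): return np.array([[np.cos(a),0,np.sin(a)],[0,1,0],[-np.sin(a),0,np.cos(a)]])
def dockw(p,P): return np.array(P,float)@Rz(p[2]).T+[p[0],p[1],0]
def platew(p,P): # far bottom edge on deck; p=x,y of centre, yaw, pitch
    q=(np.array(P,float)-[.07,0,0])@Ry(p[3]).T+[.07,0,0]
    return q@Rz(p[2]).T+[p[0],p[1],.02]
def fit(model,obs,x0):
    f=lambda p:np.concatenate([(proj(n,model(p,P))-px).ravel() for n,P,px in obs])
    r=LS(f,x0,loss='soft_l1');return r.x,f(r.x).reshape(-1,2)
E
python3 - <<'E'
from fit import *
d=.02
dobs=[('top',[[.07,.1,d],[.07,-.1,d],[-.07,.1,d],[-.085,.14,d],[-.085,-.14,d],[.145,.14,.06],[.145,-.14,.06],[.225,.14,.06],[.225,-.14,.06]],
 top([(127,270),(410,322),(90,470),(38,474),(422,548),(95,155),(483,228),(113,43),(503,115)])),
 ('side',[[.07,.1,d],[.07,-.1,d],[-.085,.14,d],[-.085,-.14,d]],side([(345,150),(393,402),(78,120),(103,490)]))]
dp,r=fit(dockw,dobs,[.55,.1,-.15]);print('dock',dp);print(r.round(1).tolist())
h=.008
C=[[.07,.1,h],[.07,-.1,h],[-.07,-.1,h],[-.07,.1,h],[-.05,.075,h],[-.05,-.075,h]]
pobs=[('top',C,top([(155,298),(428,370),(378,562),(98,486),(141,468),(348,522)])),('side',C,side([(322,160),(337,425),(68,408),(80,140),(113,176),(108,370)]))]
pp,r=fit(platew,pobs,[dp[0]-.03,dp[1],dp[2],.13]);print('plate',pp);print(r.round(1).tolist())
q=Rz(dp[2]).T@[pp[0]-dp[0],pp[1]-dp[1],0];print('plate in dock',q*1e3,pp[2]-dp[2])
np.save('dock.npy',dp);np.save('plate.npy',pp)
print('holes dock', [(Rz(dp[2]).T@(platew(pp,[c])[0]-[dp[0],dp[1],0])*1e3).round(1).tolist() for c in C])
E
```

```text
dock [ 0.59624649  0.10923188 -0.20196576]
[[1.2, 0.7], [-0.4, 0.6], [0.9, -0.9], [-0.6, 0.4], [0.2, 0.2], [-0.7, -0.9], [0.2, -0.9], [0.1, -0.5], [0.3, -0.4], [-0.8, 0.2], [-0.5, 0.1], [-0.3, 0.3], [0.1, -1.6]]
plate [ 0.56950903  0.10000108 -0.27936559  0.13137148]
[[0.0, 0.1], [-0.2, 0.3], [-0.6, -0.3], [0.2, -0.1], [0.1, -0.1], [0.0, 0.3], [-0.6, 1.0], [0.0, -0.1], [0.4, -0.7], [0.0, 0.6], [0.2, 0.1], [0.3, 0.1]]
plate in dock [-24.34233764 -14.40658998   0.        ] -0.07739982985843624
holes dock [[54.2, 79.8, 27.9], [38.8, -119.6, 27.9], [-99.6, -108.9, 46.3], [-84.2, 90.5, 46.3], [-66.3, 64.1, 43.7], [-77.9, -85.5, 43.7]]
```

```bash
cat > goal.py <<'E'
from h import *
import sys
dp=np.load('dock.npy')
def go(x,y,z,yaw_deg,verbose=1): # dock mm, world z mm, tool-y yaw rel. dock x
    s=status.state();R=np.array(s['ee_rot']);p=np.array(s['eef_pos'])
    c,n=np.cos(dp[2]),np.sin(dp[2])
    w=np.array([dp[0]+(c*x-n*y)/1e3,dp[1]+(n*x+c*y)/1e3,z/1e3])
    cur=np.arctan2(R[1,1],R[0,1]);t=np.deg2rad(yaw_deg)+dp[2]-cur;t=(t+np.pi)%(2*np.pi)-np.pi
    d=w-p; q=[c*(p[0]-dp[0])+n*(p[1]-dp[1]),-n*(p[0]-dp[0])+c*(p[1]-dp[1]),p[2]]
    print('t',s['clock'],'dock pos mm',(np.array(q)*1e3).round(1),'F',np.round(s['wrist_force'],1),'world goal',w.round(3))
    print('tool shift now cm',(R.T@d*100).round(2),'wz',round(-t,3)); 
    Rg=np.array([[-np.sin(cur+t),np.cos(cur+t),0],[np.cos(cur+t),np.sin(cur+t),0],[0,0,-1]]);
    print('shift after turn cm',(np.c_[[-np.sin(cur+t),np.cos(cur+t),0],[np.cos(cur+t),np.sin(cur+t),0],[0,0,-1]].T@d*100).round(2),'tilt fix',(np.cross(R[:,2],[0,0,-1])@R).round(4),'j',np.round(s['joints'],0))
if __name__=='__main__': go(*map(float,sys.argv[1:]))
E
python3 goal.py -30 -152 120 0
```

```text
t 0.1 dock pos mm [-529.6  346.9  230.5] F [-0.5  0.6  0.1] world goal [ 0.536 -0.034  0.12 ]
tool shift now cm [-52.72 -46.95  11.12] wz 1.514
shift after turn cm [-49.89  49.96  11.05] tilt fix [-0.0018 -0.0002  0.    ] j [69. 22.  5. 73. -0. 84.]
```

Emit:
jog_arm(
  increments=[
    [[0,-2.2,-1.96,0,0,0,0],[0,-2.2,-1.96,0,0,0,0],[0,-2.2,-1.96,0,0,0,0],[0,-2.2,-1.96,0,0,0,0],[0,-2.2,-1.96,0,0,0,0],[0,-2.2,-1.96,0,0,0,0],[0,-2.2,-1.96,0,0,0,0],[0,-2.2,-1.96,0,0,0,0]],
  ],
)

```text
clock: 0.77
eef_pos: [0.2774, 0.3577, 0.2309]
ee_rot: [[-0.967, 0.256, -0.0], [0.256, 0.967, -0.001], [0.0, -0.001, -1.0]]
wrist_force: [1.0, 0.4, 0.2]
gripper_width: 0.0854
gripper_force: 0.0
```

Emit:
jog_arm(
  increments=[
    [[0,-2.2,-1.96,0,0,0,0],[0,-2.2,-1.96,0,0,0,0],[0,-2.2,-1.96,0,0,0,0],[0,-2.2,-1.96,0,0,0,0],[0,-2.2,-1.96,0,0,0,0],[0,-2.2,-1.96,0,0,0,0],[0,-2.2,-1.96,0,0,0,0],[0,-2.2,-1.96,0,0,0,0]],
  ],
)

```text
clock: 1.43
eef_pos: [0.4074, 0.1612, 0.231]
ee_rot: [[-0.967, 0.256, -0.001], [0.256, 0.967, 0.0], [0.001, -0.0, -1.0]]
wrist_force: [0.4, 0.2, -0.7]
gripper_width: 0.0855
gripper_force: 0.0
```

Emit:
jog_arm(
  increments=[
    [[0,-2.2,-1.96,0,0,0,0],[0,-2.2,-1.96,0,0,0,0],[0,-2.2,-1.96,0,0,0,0],[0,-2.2,-1.96,0,0,0,0],[0,-2.2,-1.96,0,0,0,0],[0,-2.2,-1.96,0,0,0,0],[0,-2.2,-1.96,0,0,0,0],[0,-2.2,-1.96,0,0,0,0]],
  ],
)

```text
clock: 2.1
eef_pos: [0.5374, -0.0353, 0.2308]
ee_rot: [[-0.967, 0.256, -0.001], [0.256, 0.967, 0.0], [0.001, 0.0, -1.0]]
wrist_force: [0.6, -0.9, -0.2]
gripper_width: 0.0854
gripper_force: 0.0
```

Emit:
jog_arm(
  increments=[
    [[0,0,0,0.8,0,0,0.11],[0,0,0,0.8,0,0,0.11],[0,0,0,0.8,0,0,0.11],[0,0,0,0.8,0,0,0.11],[0,0,0,0.8,0,0,0.11],[0,0,0,0.8,0,0,0.11],[0,0,0,0.8,0,0,0.11],[0,0,0,0.8,0,0,0.11]],
  ],
)

```text
clock: 2.77
eef_pos: [0.5367, -0.0339, 0.1664]
ee_rot: [[-0.414, 0.91, -0.001], [0.91, 0.414, 0.0], [0.001, -0.001, -1.0]]
wrist_force: [-0.0, -0.2, 0.8]
gripper_width: 0.085
gripper_force: 0.0
```

Emit:
jog_arm(
  increments=[
    [[0,0,0,0.8,0,0,0.11],[0,0,0,0.8,0,0,0.11],[0,0,0,0.8,0,0,0.11],[0,0,0,0.8,0,0,0.11],[0,0,0,0.8,0,0,0.11],[0,0,0,0.6,0,0,0.084],[0,0,0,0,0,0,0],[0,0,0,0,0,0,0]],
  ],
)

```text
clock: 3.43
eef_pos: [0.5365, -0.0339, 0.1207]
ee_rot: [[0.199, 0.98, -0.002], [0.98, -0.199, 0.0], [0.0, -0.002, -1.0]]
wrist_force: [0.5, -0.1, 0.1]
gripper_width: 0.0853
gripper_force: 0.0
```

```bash
python3 goal.py -30 -146 14 0
```

```text
t 3.4333 dock pos mm [ -29.8 -152.2  120.7] F [ 0.5 -0.1  0.1] world goal [ 0.538 -0.028  0.014]
tool shift now cm [ 0.62  0.   10.67] wz 0.002
shift after turn cm [ 0.62 -0.02 10.67] tilt fix [-0.0017 -0.      0.    ] j [-10.  21. -13.  56.   0.  91.]
```

Emit:
jog_arm(
  increments=[
    [[0,0,0,2,0,0,0],[0,0,0,2,0,0,0],[0,0,0,2,0,0,0],[0,0,0,2,0,0,0],[0,0,0,1.5,0,0,0],[0,0,0,1.1,0,0,0],[0,0,0,0,0,0,0],[0,0,0,0,0,0,0]],
  ],
)

```text
clock: 4.1
eef_pos: [0.5369, -0.0339, 0.0153]
ee_rot: [[0.199, 0.98, -0.001], [0.98, -0.199, 0.0], [0.0, -0.001, -1.0]]
wrist_force: [0.3, -0.6, 0.1]
gripper_width: 0.0855
gripper_force: 0.0
```

```bash
python3 goal.py -30 -146 14 0
python3 - <<'E'
from h import *
snap('top','t1');snap('side','s1')
a=cv2.imread('pics/t1.png')[130:240,230:340];b=cv2.imread('pics/s1.png')[135:235,280:400]
a=cv2.resize(a,(396,396),interpolation=cv2.INTER_CUBIC);b=cv2.resize(b,(400,333),interpolation=cv2.INTER_CUBIC)
o=np.zeros((396,800,3),np.uint8);o[:,:396]=a;o[:333,400:]=b;cv2.imwrite('pics/c2.png',o)
E
```

```text
t 4.1 dock pos mm [ -29.4 -152.1   15.3] F [ 0.3 -0.6  0.1] world goal [ 0.538 -0.028  0.014]
tool shift now cm [ 0.61 -0.06  0.13] wz 0.001
shift after turn cm [ 0.61 -0.06  0.13] tilt fix [-0.0009 -0.     -0.    ] j [-10.  27. -22.  42.   0.  91.]
```

View pics/c2.png

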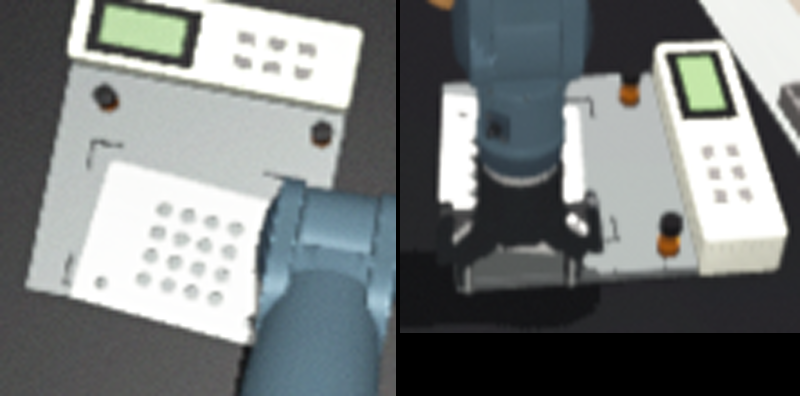

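The fingers are beside the right edge, straddling it at side-crop (465,285) and (575,285), and clear of the right vial at (670,235). Now I'll push.

Emit:
jog_arm(
  increments=[
    [[0,0.5,-0.05,0.2,0,0,0],[0,0.5,0,0.1,0,0,0],[0,0.3,0,0,0,0,0],[0,0.3,0,0,0,0,0],[0,0.3,0,0,0,0,0],[0,0.3,0,0,0,0,0],[0,0.3,0,0,0,0,0],[0,0.2,0,0,0,0,0]],
  ],
)

```text
clock: 4.87
eef_pos: [0.5424, -0.0076, 0.0124]
ee_rot: [[0.201, 0.98, 0.0], [0.98, -0.201, -0.001], [-0.001, 0.001, -1.0]]
wrist_force: [0.2, -2.6, -0.1]
gripper_width: 0.0855
gripper_force: 1.1
```

```bash
python3 goal.py -30 -112 12.5 0
```

```text
t 4.8667 dock pos mm [ -29.3 -125.3   12.4] F [ 0.2 -2.6 -0.1] world goal [0.544 0.006 0.012]
tool shift now cm [ 1.33 -0.07 -0.02] wz -0.0
shift after turn cm [ 1.33 -0.07 -0.01] tilt fix [0.0006 0.0012 0.    ] j [ -7.  28. -21.  41.  -0.  94.]
```

Emit:
jog_arm(
  increments=[
    [[0,0.2,0,0,0,0,0],[0,0.2,0,0,0,0,0],[0,0.2,0,0,0,0,0],[0,0.2,0,0,0,0,0],[0,0.2,0,0,0,0,0],[0,0.2,0,0,0,0,0],[0,0,0,0,0,0,0]],
  ],
)

```text
clock: 5.45
eef_pos: [0.5445, 0.0049, 0.0122]
ee_rot: [[0.2, 0.98, -0.0], [0.98, -0.2, 0.001], [0.001, -0.0, -1.0]]
wrist_force: [-0.3, -0.6, -0.4]
gripper_width: 0.0855
gripper_force: 0.4
```

Emit:
jog_arm(
  increments=[
    [[0,-0.5,0,0,0,0,0],[0,-1.5,0,0,0,0,0],[0,-2,0,-1,0,0,0],[0,-3,0,-2,0,0,0],[0,-3,0,-3,0,0,0],[0,-3,0,-3,0,0,0],[0,-3,0,-2,0,0,0],[0,0,0,0,0,0,0]],
  ],
)

```text
clock: 6.12
eef_pos: [0.5152, -0.1572, 0.1262]
ee_rot: [[0.206, 0.979, 0.008], [0.979, -0.206, -0.005], [-0.003, 0.009, -1.0]]
wrist_force: [0.3, -0.7, 0.3]
gripper_width: 0.0854
gripper_force: 0.0
```

```bash
python3 goal.py -125 0 100 90
python3 - <<'E'
from h import *
snap('top','t2');snap('side','s2')
a=cv2.imread('pics/t2.png')[145:235,230:330];b=cv2.imread('pics/s2.png')[145:225,285:385]
a=cv2.resize(a,None,fx=4,fy=4,interpolation=cv2.INTER_CUBIC);b=cv2.resize(b,None,fx=4,fy=4,interpolation=cv2.INTER_CUBIC)
o=np.zeros((360,800,3),np.uint8);o[:,:400]=a;o[:320,400:]=b;cv2.imwrite('pics/c3.png',o)
E
```

```text
t 6.1167 dock pos mm [ -26.  -277.3  126.2] F [ 0.3 -0.7  0.3] world goal [0.474 0.134 0.1  ]
tool shift now cm [ 27.69 -10.07   2.44] wz -1.576
shift after turn cm [ 9.9  27.73  2.62] tilt fix [ 0.0091  0.0034 -0.    ] j [-24.  20. -14.  56.  -0.  78.]
```

View pics/c3.png

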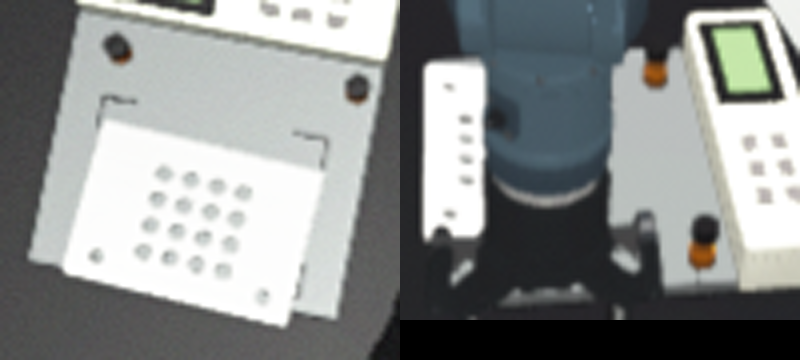

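The plate is now near square to the dock. In the top crop its corners are at (104,120), (324,170), (287,327) and (63,272), and both vials still stand. I'll refit.

```bash
cat > refit.py <<'E'
from fit import *
def c4(c,o): return (np.array(c,float)+.5)/4-.5+o
def run(topc,toph,sideh,pitch,marks):
    dp=np.load('dock.npy');h=.008
    C=[[.07,.1,h],[.07,-.1,h],[-.07,-.1,h],[-.07,.1,h],[-.05,.075,h],[-.05,-.075,h]]
    obs=[('top',C,c4(topc+toph,[230,145]))]
    if sideh: obs+=[('side',C[4:],c4(sideh,[285,145]))]
    m=lambda p,P:platew([*p,pitch],P)
    pp,r=fit(m,obs,[dp[0]-.02,dp[1],dp[2]]);print(r.round(1).tolist())
    q=Rz(dp[2]).T@[pp[0]-dp[0],pp[1]-dp[1],0];print('plate in dock mm',(q*1e3).round(1),round(pp[2]-dp[2],3))
    if marks:
        w=ray('top',c4(marks,[230,145]),.02);print('marks dock',((w-[dp[0],dp[1],0])@Rz(dp[2])*1e3).round(1).tolist())
E
python3 - <<'E'
from refit import *
run([(104,120),(324,170),(287,327),(63,272)],[(96,257),(262,297)],[(49,87),(48,213)],.133,[(101,96),(327,139)])
E
```

```text
[[0.0, 0.3], [-0.3, 1.0], [-0.4, -0.3], [-0.1, -0.0], [0.1, -0.1], [0.2, -0.0], [0.0, -0.1], [0.7, 0.3]]
plate in dock mm [-27.2   0.5   0. ] -0.051
marks dock [[71.5, 105.1, 20.0], [70.9, -100.5, 20.0]]
```

Emit:
jog_arm(
  increments=[
    [[0,0,0,0,0,0,-0.12],[0,0,0,0,0,0,-0.12],[0,0,0,0,0,0,-0.12],[0,0,0,0,0,0,-0.12],[0,0,0,0,0,0,-0.12],[0,0,0,0,0,0,-0.12],[0,0,0,0,0,0,-0.12],[0,0,0,0,0,0,-0.12]],
  ],
)

```text
clock: 6.88
eef_pos: [0.5114, -0.1491, 0.1193]
ee_rot: [[-0.693, 0.721, -0.003], [0.721, 0.693, 0.003], [0.004, -0.0, -1.0]]
wrist_force: [-0.3, -0.8, 0.0]
gripper_width: 0.0857
gripper_force: 0.0
```

Emit:
jog_arm(
  increments=[
    [[0,0,0,0,0,0,-0.12],[0,0,0,0,0,0,-0.12],[0,0,0,0,0,0,-0.12],[0,0,0,0,0,0,-0.12],[0,0,0,0,0,0,-0.12],[0,0,0,0,0,0,0],[0,0,0,0,0,0,0]],
  ],
)

```text
clock: 7.47
eef_pos: [0.5118, -0.1497, 0.1198]
ee_rot: [[-0.977, 0.213, -0.002], [0.213, 0.977, 0.002], [0.003, 0.001, -1.0]]
wrist_force: [-0.8, 0.1, 0.4]
gripper_width: 0.0856
gripper_force: 0.0
```

```bash
python3 goal.py -125 0 100 90
```

```text
t 7.4667 dock pos mm [ -30.8 -270.7  119.8] F [-0.8  0.1  0.4] world goal [0.474 0.134 0.1  ]
tool shift now cm [ 9.74 26.95  2.04] wz -0.012
shift after turn cm [ 9.42 27.07  1.98] tilt fix [ 0.0012 -0.0027 -0.    ] j [-23.  20. -14.  56.   0. -11.]
```

Emit:
jog_arm(
  increments=[
    [[0,3,0,0,0,0,-0.012],[0,3,3,0,0,0,0],[0,2,3,0,0,0,0],[0,1.4,3,0,0,0,0],[0,0,3,0,0,0,0],[0,0,3,0,0,0,0],[0,0,3,0,0,0,0],[0,0,3,0,0,0,0]],
  ],
)

```text
clock: 8.13
eef_pos: [0.4622, 0.0749, 0.1208]
ee_rot: [[-0.979, 0.202, -0.001], [0.202, 0.979, 0.0], [0.001, 0.0, -1.0]]
wrist_force: [0.4, -0.7, 0.1]
gripper_width: 0.0856
gripper_force: 0.0
```

Emit:
jog_arm(
  increments=[
    [[0,0,3,0,0,0,0],[0,0,2,1,0,0,0],[0,0,1,2,0,0,0],[0,0,0,2,0,0,0],[0,0,0,2,0,0,0],[0,0,0,2,0,0,0],[0,0,0,1,0,0,0],[0,0,0,0,0,0,0]],
  ],
)

```text
clock: 8.8
eef_pos: [0.472, 0.1317, 0.0187]
ee_rot: [[-0.98, 0.2, -0.006], [0.2, 0.98, -0.0], [0.005, -0.002, -1.0]]
wrist_force: [-0.5, -0.1, 0.6]
gripper_width: 0.0855
gripper_force: 0.0
```

```bash
python3 goal.py -125 0 12 90
```

```text
t 8.8 dock pos mm [-126.3   -2.9   18.7] F [-0.5 -0.1  0.6] world goal [0.474 0.134 0.012]
tool shift now cm [-0.13  0.29  0.67] wz 0.0
shift after turn cm [-0.13  0.29  0.67] tilt fix [-0.0016 -0.0054 -0.    ] j [  8.  22. -29.  39.   0.  20.]
```

Emit:
jog_arm(
  increments=[
    [[0,-0.3,0.15,0.4,0,0,0],[0,-0.4,0.1,0.2,0,0,0],[0,-0.4,0,0,0,0,0],[0,-0.3,0,0,0,0,0],[0,-0.3,0,0,0,0,0],[0,-0.3,0,0,0,0,0],[0,-0.3,0,0,0,0,0],[0,-0.3,0,0,0,0,0]],
  ],
)

```text
clock: 9.47
eef_pos: [0.5008, 0.1288, 0.0152]
ee_rot: [[-0.98, 0.2, -0.001], [0.2, 0.98, 0.0], [0.001, -0.0, -1.0]]
wrist_force: [-1.7, -0.4, -1.5]
gripper_width: 0.0853
gripper_force: 0.7
```

Emit:
jog_arm(
  increments=[
    [[0,-0.3,0,0,0,0,0],[0,-0.3,0,0,0,0,0],[0,-0.2,0,0,0,0,0],[0,-0.2,0,0,0,0,0],[0,-0.2,0,0,0,0,0],[0,0,0,0,0,0,0]],
  ],
)

```text
clock: 9.97
eef_pos: [0.5137, 0.1265, 0.0155]
ee_rot: [[-0.98, 0.2, 0.002], [0.2, 0.98, 0.0], [-0.002, 0.0, -1.0]]
wrist_force: [-0.4, -0.6, 0.2]
gripper_width: 0.0857
gripper_force: 0.0
```

```bash
python3 goal.py -88 0 12 90
python3 - <<'E'
from h import *
snap('top','t3');snap('side','s3')
a=cv2.imread('pics/t3.png')[145:235,230:330];b=cv2.imread('pics/s3.png')[145:225,285:385]
a=cv2.resize(a,None,fx=4,fy=4,interpolation=cv2.INTER_CUBIC);b=cv2.resize(b,None,fx=4,fy=4,interpolation=cv2.INTER_CUBIC)
o=np.zeros((360,800,3),np.uint8);o[:,:400]=a;o[:320,400:]=b;cv2.imwrite('pics/c4.png',o)
E
```

```text
t 9.9667 dock pos mm [-84.3   0.4  15.5] F [-0.4 -0.6  0.2] world goal [0.51  0.127 0.012]
tool shift now cm [ 0.37 -0.04  0.35] wz 0.001
shift after turn cm [ 0.37 -0.04  0.35] tilt fix [0.0004 0.0015 0.    ] j [  7.  26. -23.  41.  -0.  18.]
```

View pics/c4.png

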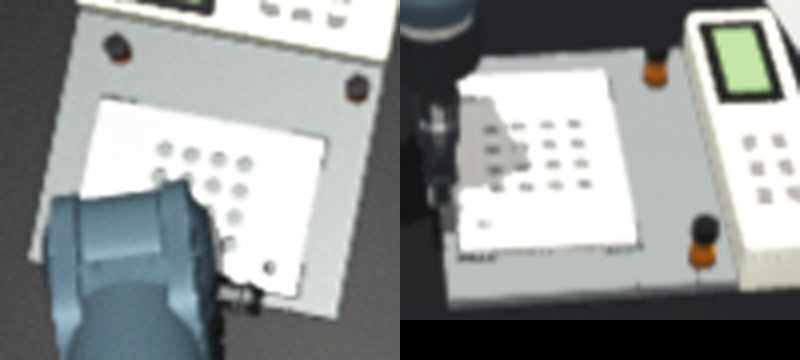

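The plate seems to have dropped: its outline fills the corner marks at (101,98) and (326,141), and the vials are standing. I'll retreat and verify.

Emit:
jog_arm(
  increments=[
    [[0,0.5,0,0,0,0,0],[0,1.5,0,0,0,0,0],[0,2.5,0,-1,0,0,0],[0,3,0,-3,0,0,0],[0,1,0,-4,0,0,0],[0,0,4,-3,0,0,0],[0,0,4,-3,0,0,0],[0,0,4,0,0,0,0]],
  ],
)

```text
clock: 10.73
eef_pos: [0.454, 0.2495, 0.1507]
ee_rot: [[-0.979, 0.201, 0.009], [0.201, 0.979, 0.003], [-0.009, 0.005, -1.0]]
wrist_force: [1.1, -0.3, 1.0]
gripper_width: 0.0854
gripper_force: 0.0
```

Emit:
jog_arm(
  increments=[
    [[0,0,4,0,0,0,0],[0,0,4,0,0,0,0],[0,0,4,0,0,0,0],[0,0,0,0,0,0,0],[0,0,0,0,0,0,0]],
  ],
)

```text
clock: 11.15
eef_pos: [0.4749, 0.3673, 0.1443]
ee_rot: [[-0.981, 0.196, 0.0], [0.196, 0.981, 0.0], [-0.0, 0.0, -1.0]]
wrist_force: [0.1, 0.8, 0.4]
gripper_width: 0.0852
gripper_force: 0.0
```

Run:
```python
from h import *
snap('top','t4');snap('side','s4')
a=cv2.imread('pics/t4.png')[145:235,230:330];b=cv2.imread('pics/s4.png')[145:225,285:385]
a=cv2.resize(a,None,fx=4,fy=4,interpolation=cv2.INTER_CUBIC);b=cv2.resize(b,None,fx=4,fy=4,interpolation=cv2.INTER_CUBIC)
o=np.zeros((360,800,3),np.uint8);o[:,:400]=a;o[:320,400:]=b;cv2.imwrite('pics/c5.png',o)
print(status.state()['clock'],status.state()['eef_pos'])
```

```text
11.25 [0.47442716 0.36481031 0.14449694]
```

View pics/c5.png

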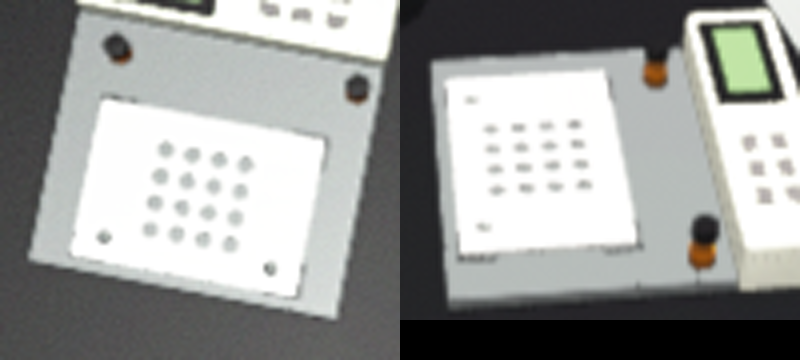

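Plate outline (101,98)–(326,141)–(294,297)–(70,256) sits within the marks, and pin metal shows in both holes. I'll check flatness numerically.

Run:
```python
from refit import *
dp=np.load('dock.npy');h=.008
C=[[.07,.1,h],[.07,-.1,h],[-.07,-.1,h],[-.07,.1,h]]
obs=[('top',C,c4([(101,98),(326,141),(294,297),(70,256)],[230,145])),('side',C,c4([(209,69),(238,243),(60,250),(46,79)],[285,145]))]
def m(p,P):
    a=platew(p[:4],P); return a+np.outer(np.array(P)[:,1],[0,0,p[4]])
pp,r=fit(m,obs,[*dp,.03,0]);print(r.round(1).tolist())
print((Rz(dp[2]).T@[pp[0]-dp[0],pp[1]-dp[1],0]*1e3).round(1),pp[2]-dp[2],'pitch',pp[3],'roll',pp[4])
```

```text
[[0.4, 0.2], [-0.5, 0.1], [-0.1, -0.2], [0.2, -0.7], [-1.1, 0.4], [-0.3, -0.2], [0.3, 0.4], [0.3, -0.3]]
[-2.4  2.   0. ] -0.003233585894894059 pitch 0.01607364906668849 roll 0.024875623970010967
```

Run:
```python
from fit import *
dp=np.load('dock.npy');h=.008
C=[[.07,.1,h],[.07,-.1,h],[-.07,-.1,h],[-.07,.1,h]]
obs=[]
for n,f,(x,y,w,hh) in(('top','t4',(244,165,75,58)),('side','s4',(290,156,58,60))):
    g=cv2.cvtColor(cv2.imread(f'pics/{f}.png'),cv2.COLOR_BGR2GRAY)[y:y+hh,x:x+w]
    G=cv2.resize(g,None,fx=8,fy=8,interpolation=cv2.INTER_CUBIC);_,b=cv2.threshold(G,215,255,0)
    c=max(cv2.findContours(b,cv2.RETR_EXTERNAL,cv2.CHAIN_APPROX_NONE)[0],key=cv2.contourArea)
    q=cv2.approxPolyDP(c,40,True)[:,0].astype(float)
    P=c[:,0].astype(float);L=[]
    for i in range(len(q)):
        a,e=q[i],q[(i+1)%len(q)];l=np.linalg.norm(e-a);u=(e-a)/l;s=(P-a)@u;d=abs((P-a)@[-u[1],u[0]])
        k=P[(s>.1*l)&(s<.9*l)&(d<12)];v=cv2.fitLine(k.astype(np.float32),cv2.DIST_HUBER,0,.01,.01).ravel();L.append(np.cross([v[2],v[3],1],[v[2]+v[0],v[3]+v[1],1]))
    K=[np.cross(L[i-1],L[i]) for i in range(len(L))];K=np.array([k[:2]/k[2] for k in K]);K=(K+.5)/8-.5+[x,y]
    pr=proj(n,platew([*dp,0],C));K=np.array([K[np.argmin(((K-p)**2).sum(1))] for p in pr]);print(n,len(L),K.round(1).tolist());obs.append((n,C,K))
m=lambda p,P:platew(p[:4],P)+np.outer(np.array(P)[:,1],[0,0,p[4]])
pp,r=fit(m,obs,[*dp,.03,0]);print('free',(pp[:3]-dp).round(4),pp[3:].round(3),r.round(1).tolist())
for t in((0,0),(.05,.05),(.05,-.05),(.13,0)):
    pp,r=fit(lambda p,P:m([*p,*t],P),obs,dp);print(t,(r**2).sum().round(2),r.round(1).tolist())
```

```text
top 4 [[254.9, 168.8], [311.5, 179.1], [303.8, 219.8], [246.5, 208.5]]
side 4 [[335.9, 161.9], [344.5, 205.0], [299.2, 208.0], [295.7, 164.0]]
free [-0.0023  0.0023  0.0033] [0.015 0.036] [[0.2, 0.7], [-0.9, 0.9], [-0.6, -1.2], [1.0, -0.3], [-0.3, 0.1], [-0.7, 0.3], [0.8, -0.0], [0.5, -0.0]]
(0, 0) 9.04 [[0.4, 0.8], [-1.0, 0.8], [-0.7, -1.1], [1.0, -0.3], [-0.3, 0.9], [-0.7, -0.4], [0.7, -0.4], [0.6, 1.1]]
(0.05, 0.05) 8.61 [[0.4, 0.9], [-0.7, 0.9], [-0.2, -1.3], [1.1, -0.3], [-0.4, -0.0], [-0.6, 0.8], [1.0, -0.4], [0.3, -1.1]]
(0.05, -0.05) 21.61 [[0.8, 1.1], [-0.7, 0.8], [-0.5, -1.2], [1.3, -0.3], [-0.4, 2.1], [-0.6, -1.2], [0.6, -2.7], [0.6, 0.9]]
(0.13, 0) 28.42 [[0.7, 1.4], [-0.5, 0.9], [0.1, -1.6], [1.2, -0.3], [-0.7, 1.2], [-0.6, -0.0], [1.0, -3.6], [0.3, -2.2]]
```

Run:
```python
from h import *
b=cv2.imread('pics/s4.png')[158:215,290:350];a=cv2.imread('pics/t4.png')[195:225,242:310]
o=np.zeros((600,800,3),np.uint8);b=cv2.resize(b,(420,399),interpolation=cv2.INTER_CUBIC);o[:399,:420]=b
a=cv2.resize(a,(375,165),interpolation=cv2.INTER_CUBIC);o[:165,425:]=a
g=lambda i:np.clip((i.astype(float)-150)*2.4,0,255).astype(np.uint8)
o[399:564,425:]=g(a);o[170:398,425:665]=g(cv2.resize(b,(240,228)))
cv2.imwrite('pics/c6.png',o)
```

```text
(no output)
```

View pics/c6.png

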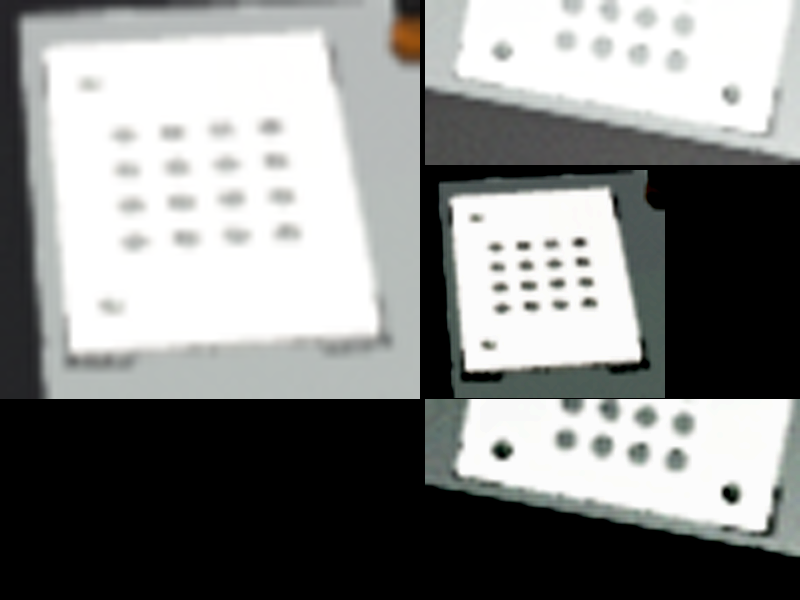

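Both holes look alike, each with lighter pin metal inside, and no edge shadow shows. The image fit leaves the roll uncertain, so I'll probe the left side's height with a light fingertip touch.

```bash
python3 goal.py 0 88 45 90
```

```text
t 11.25 dock pos mm [-170.6  225.9  144.5] F [-0.6  0.6  0.1] world goal [0.614 0.195 0.045]
tool shift now cm [-17.05 -13.81   9.96] wz 0.001
shift after turn cm [-17.06 -13.79   9.95] tilt fix [-0.001  -0.0004  0.    ] j [31. 26. -1. 63. -0. 43.]
```

Emit:
jog_arm(
  increments=[
    [[1,-2.2,-1.8,0,0,0,0],[1,-2.2,-1.8,0,0,0,0],[1,-2.2,-1.8,0,0,0,0],[1,-2.2,-1.8,0,0,0,0],[1,-2.2,-1.8,0,0,0,0],[1,-2.2,-1.8,0,0,0,0],[1,-2.2,-1.8,0,0,0,0],[1,-1.7,-1.2,1,0,0,0]],
  ],
)

```text
clock: 11.92
eef_pos: [0.6169, 0.1924, 0.1371]
ee_rot: [[-0.979, 0.203, 0.004], [0.203, 0.979, -0.0], [-0.004, 0.001, -1.0]]
wrist_force: [0.9, 0.9, 0.6]
gripper_width: -0.0002
gripper_force: 0.0
```

Emit:
jog_arm(
  increments=[
    [[1,0,0,2,0,0,0],[1,0,0,2,0,0,0],[1,0,0,2,0,0,0],[1,0,0,2,0,0,0],[1,0,0,0.8,0,0,0],[1,0,0,0,0,0,0],[1,0,0,0,0,0,0]],
  ],
)

```text
clock: 12.5
eef_pos: [0.6146, 0.1953, 0.0472]
ee_rot: [[-0.98, 0.201, -0.001], [0.201, 0.98, -0.0], [0.001, -0.0, -1.0]]
wrist_force: [-0.4, -0.3, -0.1]
gripper_width: 0.0001
gripper_force: 0.0
```

Emit:
jog_arm(
  increments=[
    [[1,0,0,0.4,0,0,0],[1,0,0,0.3,0,0,0],[1,0,0,0.2,0,0,0],[1,0,0,0,0,0,0]],
  ],
)

```text
clock: 12.83
eef_pos: [0.6151, 0.1963, 0.0378]
ee_rot: [[-0.98, 0.199, 0.0], [0.199, 0.98, 0.0], [-0.0, 0.0, -1.0]]
wrist_force: [0.3, -0.1, 0.7]
gripper_width: -0.0002
gripper_force: 0.0
```

Emit:
jog_arm(
  increments=[
    [[1,0,0,0.2,0,0,0],[1,0,0,0.2,0,0,0],[1,0,0,0,0,0,0]],
  ],
)

```text
clock: 13.08
eef_pos: [0.6148, 0.1962, 0.0333]
ee_rot: [[-0.98, 0.199, -0.0], [0.199, 0.98, -0.0], [0.0, -0.0, -1.0]]
wrist_force: [-0.5, -0.6, -0.7]
gripper_width: 0.0
gripper_force: 0.0
```

Emit:
jog_arm(
  increments=[
    [[1,0,0,0.2,0,0,0],[1,0,0,0.1,0,0,0],[1,0,0,0,0,0,0]],
  ],
)

```text
clock: 13.33
eef_pos: [0.6149, 0.1962, 0.0304]
ee_rot: [[-0.98, 0.199, -0.0], [0.199, 0.98, -0.0], [0.0, -0.0, -1.0]]
wrist_force: [-0.7, -0.2, 0.4]
gripper_width: -0.0002
gripper_force: 0.0
```

No contact down to z = 30.4 mm, against a flat plate top of 28 mm, so the left side is down. The images show the right side no higher. I'll lift away and hand in.

Emit:
jog_arm(
  increments=[
    [[1,0,0,-1,0,0,0],[1,0,0,-3,0,0,0],[1,0,0,-3,0,0,0],[1,0,0,-3,0,0,0],[1,0,0,-2,0,0,0],[1,0,0,0,0,0,0],[1,0,0,0,0,0,0]],
  ],
)

```text
clock: 13.92
eef_pos: [0.6166, 0.1965, 0.1533]
ee_rot: [[-0.98, 0.199, 0.005], [0.199, 0.98, 0.001], [-0.004, 0.002, -1.0]]
wrist_force: [-0.4, -0.2, -0.6]
gripper_width: -0.0001
gripper_force: 0.0
```

```bash
python3 -c "from station import job; print(job.sign_off())"
```

```text
the job is handed in; nothing more can be done
None
```

I nudged the plate home and handed the job in at about 14 s: it appears to lie flat with both holes over the pins (left side checked by touch, right side only from the images), the vials are standing, and nothing else was touched.

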